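Tumble the engraver's block into its dust case and click the cover shut

ROBOT

A 7-joint arm with a two-finger parallel gripper is mounted at the origin on the work surface. World frame = base frame: x ahead of the robot, y to its left, z up, the work surface at z = 0. Lengths are in mm, angles in rad, forces in N, time in s.
With the tool pointing down it reaches from about 400 to 875 mm from the base axis. Payload 4.4 kg.
Tool frame: the origin (TCP) lies at the very end of the fingers, on their centre line; the grasp point (between the pads) lies 19 mm behind it; z points along the fingers, y is the direction in which the jaws open and shut (so a half turn about z gives the same grasp; the last joint's range is limited). The gripper opens to 85 mm and grips with 20 to 120 N. Pads are 22 mm wide; open, the fingers measure 114 mm over their backs; the gripper's body (76 mm by 85 mm) begins 54 mm behind the grasp point. The pads swing forward as they close: fully open they stand 13 mm farther back than shut.
Start: joints at [1.171, 0.628, 0.038, 1.517, -0.027, 0.996, -0.02], TCP at [212.991, -614.128, 231.313] pointing down, gripper open.
Joint ranges: [-3.06, 3.06], [-0.37, 2.12], [-1.25, 1.32], [0.18, 2.47], [-1.1, 4.24], [0.23, 1.98], [-2.94, 2.94]. Speed limits (rad/s): [2.57, 2.57, 3.14, 3.14, 3.14, 3.14, 3.14].

INTERFACE

Orientations are given as [roll, pitch, yaw] about the fixed x, y, z axes, in that order (R = Rz(yaw) Ry(pitch) Rx(roll)).
In Python, from cell import ctrl gives the robot as it stands.
- The arm moves only by the shell command python3 -m pendant 'ROWS'. ROWS is JSON, a list of rows, each a list of 7 numbers: the shift along the world's x, y, z in m, then the turn, a rotation vector about the world's x, y, z in rad, then the opening, from -1 (shut) to 1 (fully open). A call has 1 to 8 rows; each row is the pose to reach, as a shift and turn from the pose commanded when the call began; what a row does not reach only later rows make up. A row lasts 1/10 s, in which the tool goes at most 50 mm and 8.59 degrees, less where a joint would pass 70% of its speed; a pose out of reach is approached as far as the arm can. A call with a gripper value outside its range is refused whole. The fingers move at their own pace and stop on an object; the grip force is fixed at half the most. Time passes only in rows, so rows that repeat a pose let the fingers close. It gives the time, the measured TCP pose, the force and the opening at its end, in the units of the state.
- ctrl.read_state(): the state, without advancing time (a new reading comes with each control period).
- ctrl.get_image(name): name is "scene" or "top" or "wrist"; returns the picture (384x512x3 uint8, blue, green, red); there is no depth.
- ctrl.get_calibration(name): a dict with "fx", "fy", "cx", "cy" (pixels), "R" (3x3) and "t" (3): a world point X has camera coordinates R X + t. Camera axes: x right, y down, z forward; pixel columns grow to the right and rows downward; lengths in mm; the calibration is good to about 2 mm. A picture is of the moment at which its call begins: read the wrist's pose just before it. get_calibration takes no time and is no camera call; for the wrist camera it gives the pose at the moment of the call.
- ctrl.finish_job(): hands the job in, once; it reports no verdict.
The state is a dict: "clock": time; "qpos": joint angles; "qd": joint speeds; "tau": joint torques, N m; "eef_pos": TCP position; "tool_rot": TCP orientation; "force": force on the tool from outside, world axes, zero at the start; "torque": the same for the moment, N m; "width": finger opening in mm.
Only numpy, scipy, OpenCV 4.12 (cv2) and the standard library are available. Lean on these libraries where they do the work, as an engineer would, in place of code of your own. Each camera call takes 0.05 s, during which the arm holds its last target. There are 200 camera calls.

TASK

Draw the clear cover right back on its rails, then push the dark wooden block along the bench stand and tumble it over the step, without lifting it up, so that it stands in the bay on its black rubber end with the brass end up. Then slide the cover home over it until its orange tab clicks past the ledge. Leave all the other things on the bench where they are.

Things in the scene. Friction and masses are not known exactly. Their poses are not given: they have to be found in the camera images.
- step_edge (a point): Middle of the upper edge of the step (brass strip) on the fixed light grey turning stand. Its x axis is the level way of travel, from the upper level over the step into the bay; y along the edge, z up. The upper level is flat, 46 mm above the bench, 230 mm long (x -230 to 0), 160 mm wide (y -80 to 80), no walls.
- bay_floor (a point): Point on the grey floor of the bay, axes as step_edge's, 52 mm beyond the step and 34 mm below the upper level. The floor spans x 0 to 98 mm from the step, then a far wall. Side walls, 6 mm thick, inner faces at y -35 and 35, start at x 12; open towards the step. Walls rise 90 mm above the floor, to the cover. Rails for it run from x 12 to 200, outer faces y -46 and 46, tops 100 mm above the floor.
- block_center (a point): Centre of the dark wooden block, 80 x 60 x 50 mm (its x, y, z), 0.24 to 0.39 kg. Its x axis points to the end with the brass plate; the other end (-x) is black rubber. It starts lying on the upper level, z axis up, 50 mm tall, brass end away from the bay, turned up to 0.5 rad and off to a side. Pushed until its centre passes the edge it tips into the bay, rubber end first.
- cover (a joint): How far the clear cover is open, in m: 0 home (shut), 0.092 its stop, fully open (grows along step_edge's x). Cover 98 mm long (x 0 to 98 when home), 82 wide, top 60 mm above the upper level. It slides with about 2 N and stays where left; from about 0.013 to 0.002 the tab rides over the ledge and up to about 12 N is needed. It starts partly shut, not clicked.
- cover_grip (a point): Centre of the upright blue grip bar on the cover: 14 mm along the travel (step_edge's x), 50 mm across (y) and 30 mm tall, its foot on the cover's top. It moves with the cover; with the cover home it is at x = 45 mm from the step edge.
- tab (a joint): Bend of the orange springy tab, 18 mm wide, at the cover's bay-far end, in rad: 0 relaxed; about 0.13 while its hook rides on the ledge, which is a small steel bead on top of the far wall. It springs back when the cover is home.
- wax_tin: Aluminium tin, 48 mm across, 28 mm tall, standing at a back corner of the stand's upper level; origin at the centre of its underside. Bystander.
- punch_pot: White ceramic pot, 44 mm across, 45 mm tall, at the other back corner of the upper level; origin at the centre of its underside. Bystander.
- oil_bottle: Amber bottle with black cap, 44 mm across, 125 mm tall, on the bench beside the rails; origin at the centre of its underside. Bystander.
- jar: Glass jar with steel lid, 60 mm across, 75 mm tall, on the bench beside the rails; origin at the centre of its underside. Bystander.
- hammer: Hammer, 200 mm long, lying on the bench on the robot's side of the stand, x along the handle towards the head; origin on its underside. Bystander.
- graver: Graver with a wooden handle, 150 mm long, lying on the bench on the robot's side, x along it to the tip; origin on its underside. Bystander.
- pouch: Brown leather-covered case, 180 x 75 x 46 mm, on the bench beyond the stand; origin at the centre of its underside. Bystander.
- vise: Heavy round engraver's vise, fixed, 120 mm across, 108 mm tall, on the bench beyond the stand; origin at the centre of its underside.
Not all that is in view belongs to the job. Leave any purple look-alike of the part that bears block_center alone.

How it is judged:
By the outcome, as a careful person would: the job done as asked, in the order asked, and still so for the second after the job is handed in, with the robot touching nothing.
It also fails if it takes over 67 s, if anything falls off the work surface, if the arm or the gripper's body presses on something with over 40 N, if the wrist force passes 120 N, or if a joint passes its speed limit or range.

## Working session

There is one attempt and no reset: what is moved stays moved. The work goes in short steps, Python scripts to look and compute and a shell command to move; the robot and the scene stay as the last step left them, time stands still between calls to the robot, and variables do not carry over. Pictures are saved under pics/ and viewed, about 8 in all and at most 12, crops included, and the job is handed in when it is done.

```bash
mkdir -p pics; ls
python3 - <<'E'
from cell import ctrl
import cv2,numpy as np
for n in("scene","top"):
    cv2.imwrite(f"pics/{n}0.png",ctrl.get_image(n)); c=ctrl.get_calibration(n); print(n,c)
print(ctrl.read_state())
E
```

```text
pics
scene {'fx': 451.14526388664257, 'fy': 451.14526388664257, 'cx': 259.58992287656906, 'cy': 193.36008448149727, 'R': array([[ 0.82920591,  0.55879705,  0.01278317],
       [ 0.4883533 , -0.71316928, -0.50289226],
       [-0.27189815,  0.42324393, -0.86425457]]), 't': array([-477.08928841, -202.79386442, 1337.74282612])}
top {'fx': 353.8907363371507, 'fy': 353.8907363371507, 'cx': 256.6692614429566, 'cy': 184.23871617248014, 'R': array([[ 1.43748024e-02, -9.99896151e-01,  1.02594475e-03],
       [-9.91876306e-01, -1.43891890e-02, -1.26389652e-01],
       [ 1.26391289e-01,  7.99215976e-04, -9.91980143e-01]]), 't': array([  17.92653316,  594.92052603, 1000.64468475])}
{'clock': 0.1, 'qpos': array([ 1.17125069,  0.629266  ,  0.03843323,  1.51828063, -0.02704464,
        0.99630643, -0.01999542]), 'qd': array([ 7.88336820e-04, -1.36291847e-05,  2.17038885e-03, -3.25227121e-03,
       -1.24750861e-03, -6.53771585e-04, -5.51734750e-04]), 'tau': array([ 2.56764150e-03, -5.64533257e+01,  1.23009559e+00, -1.93973672e+01,
        1.12099337e-02,  5.40371562e-03, -4.43485010e-05]), 'eef_pos': array([ 212.78979515, -613.57800707,  230.46877583]), 'tool_rot': array([-3.13984908e+00, -2.55363393e-05,  3.33734945e-01]), 'force': array([-0.63681084, -0.56687347,  0.65528357]), 'torque': array([-0.02073543,  0.00821839,  0.03278315]), 'width': 85.27131706005254}
```

View pics/top0.png

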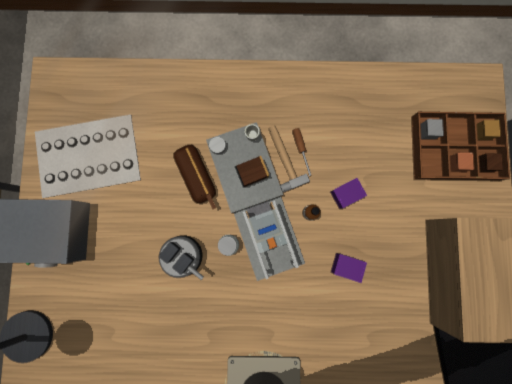

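View pics/scene0.png

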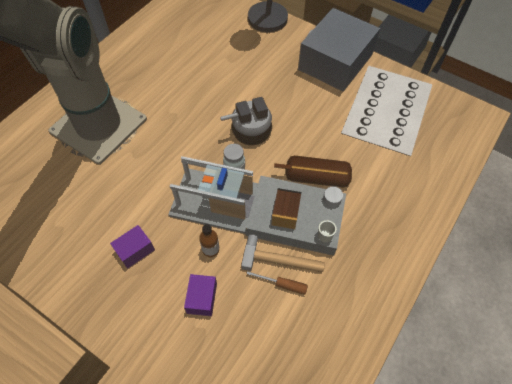

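Top view: stand with the block at (252,171), rails/bay at (268,238), orange tab (271,243), blue grip (267,230). The purple look-alikes at (348,193) and (349,267) are not the block. The dark wood block on the upper level with a brass end is the one. I'll enlarge to confirm and measure.

```bash
cat > h.py <<'E'
import numpy as np, cv2
from cell import ctrl
def ray(n,uv,z,c=None):
    c=c or ctrl.get_calibration(n); R=c["R"];t=c["t"]
    d=R.T@np.array([(uv[0]-c["cx"])/c["fx"],(uv[1]-c["cy"])/c["fy"],1]); o=-R.T@t
    return o+d*(z-o[2])/d[2]
def proj(n,X,c=None):
    c=c or ctrl.get_calibration(n); p=c["R"]@np.asarray(X,float)+c["t"]
    return np.array([c["fx"]*p[0]/p[2]+c["cx"],c["fy"]*p[1]/p[2]+c["cy"]])
E
python3 - <<'E'
import cv2
a=cv2.imread("pics/top0.png")[115:290,190:330]; a=cv2.resize(a,None,fx=3.4,fy=3.4,interpolation=cv2.INTER_CUBIC)
b=cv2.imread("pics/scene0.png")[140:255,165:350]; b=cv2.resize(b,None,fx=1.7,fy=1.7)
cv2.imwrite("pics/c1.png",a)
E
```

```text
(no output)
```

View pics/c1.png

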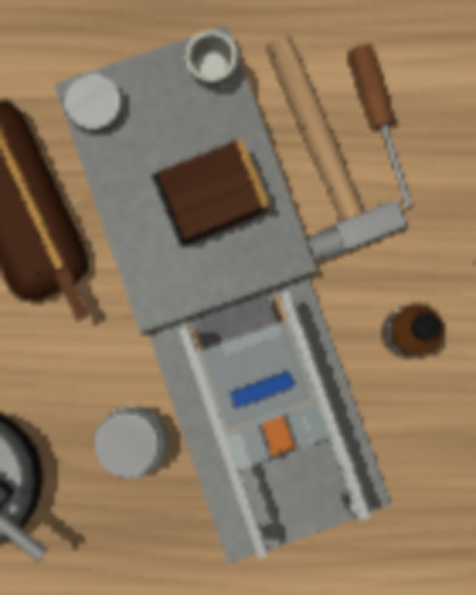

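Run:
```python
from h import *
c=ctrl.get_calibration("top")
o=lambda p:(p[0]/3.4+190,p[1]/3.4+115)
for nm,z,ps in [("stand",46,[(62,85),(232,30),(316,268),(145,330)]),("block",96,[(155,178),(240,142),(270,207),(185,243)]),("brass bnd",96,[(234,143),(263,209)]),("grip",136,[(232,395),(292,377)]),("railends",112,[(262,553),(365,515),(183,330),(283,295)])]:
    P=[ray("top",o(p),z,c) for p in ps]
    print(nm,[p[:2].round().tolist() for p in P],[round(float(np.linalg.norm(P[i]-P[i-1]))) for i in range(len(P))])
b=cv2.imread("pics/scene0.png")[145:255,165:350]; cv2.imwrite("pics/c2.png",cv2.resize(b,None,fx=4.2,fy=4.2,interpolation=cv2.INTER_CUBIC))
```

```text
stand [[723.0, 172.0], [775.0, 24.0], [567.0, -50.0], [512.0, 95.0]] [225, 156, 221, 155]
block [[634.0, 86.0], [665.0, 17.0], [611.0, -9.0], [580.0, 60.0]] [59, 76, 59, 75]
brass bnd [[664.0, 22.0], [609.0, -3.0]] [60, 60]
grip [[459.0, 21.0], [473.0, -25.0]] [48, 48]
railends [[338.0, -4.0], [367.0, -84.0], [509.0, 60.0], [538.0, -19.0]] [201, 85, 202, 84]
```

View pics/c2.png

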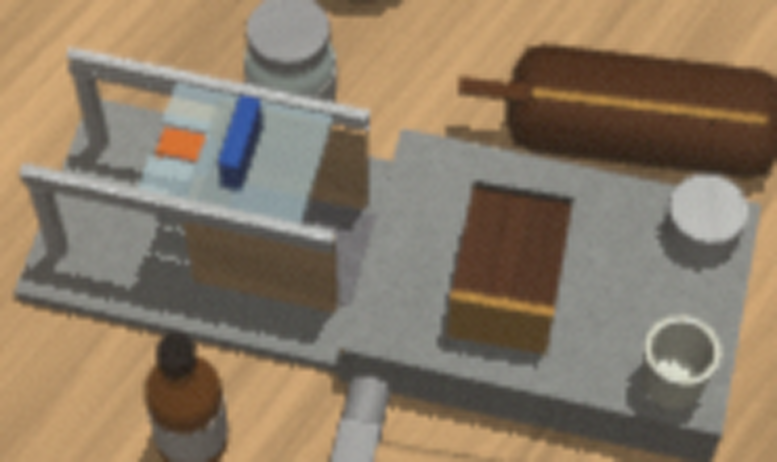

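The enlarged crop confirms the block: dark wood with its brass plate facing sideways (towards world -y, the hammer side). It needs about an 86° turn on the stand, not under 0.5 rad. Next I'll move above the cover and look with the wrist camera.

```bash
python3 -m pendant '[[0.25,0.61,0.06,0,0,1.59,1],[0.25,0.61,0.06,0,0,1.59,1],[0.25,0.61,0.06,0,0,1.59,1],[0.25,0.61,0.06,0,0,1.59,1],[0.25,0.61,0.06,0,0,1.59,1],[0.25,0.61,0.06,0,0,1.59,1],[0.25,0.61,0.06,0,0,1.59,1],[0.25,0.61,0.06,0,0,1.59,1]]'; python3 -m pendant '[[0,0,0,0,0,0,1]]'
```

```text
clock: 0.9
eef_pos: [364.3, -243.6, 267.7]
tool_rot: [-3.142, 0.0, 1.54]
force: [1.4, 0.3, -0.1]
width: 85.3
clock: 1.0
eef_pos: [366.8, -239.2, 268.4]
tool_rot: [3.139, -0.002, 1.547]
force: [-0.0, -1.1, 0.0]
width: 85.4
```

```bash
python3 -m pendant '[[0.13,0.24,0.07,0,0,0.373,1],[0.13,0.24,0.07,0,0,0.373,1],[0.13,0.24,0.07,0,0,0.373,1],[0.13,0.24,0.07,0,0,0.373,1],[0.13,0.24,0.07,0,0,0.373,1],[0.13,0.24,0.07,0,0,0.373,1],[0.13,0.24,0.07,0,0,0.373,1],[0.13,0.24,0.07,0,0,0.373,1]]'
python3 - <<'E'
from h import *
import pickle
c=ctrl.get_calibration("wrist"); im=ctrl.get_image("wrist"); pickle.dump(c,open("w1.pkl","wb"))
cv2.imwrite("pics/w1.png",cv2.resize(im,(768,576),interpolation=cv2.INTER_CUBIC)); print(-c["R"].T@c["t"])
E
```

```text
clock: 1.8
eef_pos: [493.8, -5.7, 337.1]
tool_rot: [-3.14, 0.0, 1.907]
force: [0.4, -1.0, 0.2]
width: 85.1
[467.10554563  67.38837627 479.50329648]
```

View pics/w1.png

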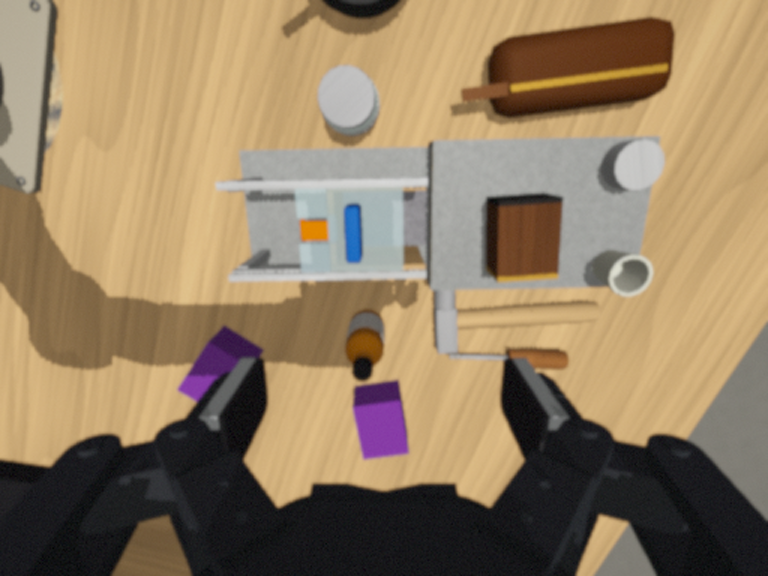

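Run:
```python
from h import *
import pickle
c=pickle.load(open("w1.pkl","rb"))
for nm,z,ps in [("edge",46,[(430,141),(429,288)]),("far",46,[(658,137),(646,286)]),("railfar",112,[(217,186),(230,277)]),("railnear",112,[(427,181),(426,276)]),("gripmid",136,[(353,205),(354,262)]),("block",96,[(489,200),(561,198),(558,273),(495,279)])]:
    P=[ray("wrist",((p[0]+.5)/1.5-.5,(p[1]+.5)/1.5-.5),z,c)[:2] for p in ps]
    print(nm,[p.round(1).tolist() for p in P],np.mean(P,0).round(1),[round(float(np.linalg.norm(P[i]-P[i-1]))) for i in range(len(P))])
```

```text
edge [[504.7, 99.8], [560.4, -46.7]] [532.6  26.5] [157, 157]
far [[720.9, 179.3], [790.6, 36.4]] [755.8 107.9] [159, 159]
railfar [[333.9, -2.8], [363.5, -81.7]] [348.7 -42.2] [84, 84]
railnear [[508.6, 62.9], [539.2, -19.1]] [523.9  21.9] [87, 87]
gripmid [[454.1, 24.3], [470.2, -22.4]] [462.1   0.9] [49, 49]
block [[571.4, 65.7], [634.1, 89.6], [664.4, 23.1], [608.2, -3.1]] [619.5  43.8] [78, 67, 73, 62]
```

```bash
python3 -m pendant '[[-0.031,0.007,-0.05,0,0,0.01,1],[-0.031,0.007,-0.1,0,0,0.01,1],[-0.031,0.007,-0.15,0,0,0.01,1],[-0.031,0.007,-0.19,0,0,0.01,1],[-0.031,0.007,-0.22,0,0,0.01,1],[-0.031,0.007,-0.22,0,0,0.01,1],[-0.031,0.007,-0.22,0,0,0.01,1]]'; python3 -m pendant '[[0,0,0,0,0,0,-1],[0,0,0,0,0,0,-1],[0,0,0,0,0,0,-1],[0,0,0,0,0,0,-1],[0,0,0,0,0,0,-1],[0,0,0,0,0,0,-1],[0,0,0,0,0,0,-1],[0,0,0,0,0,0,-1]]'
```

```text
clock: 2.55
eef_pos: [462.7, 0.4, 117.8]
tool_rot: [-3.14, 0.0, 1.915]
force: [0.5, 0.0, 0.9]
width: 85.2
clock: 3.35
eef_pos: [463.3, 1.4, 118.2]
tool_rot: [3.141, 0.001, 1.918]
force: [-1.3, 0.1, 6.9]
width: 12.5
```

```bash
python3 -m pendant '[[-0.014,-0.005,0,0,0,0,-1],[-0.028,-0.0104,0,0,0,0,-1],[-0.042,-0.0156,0,0,0,0,-1],[-0.052,-0.0194,0,0,0,0,-1],[-0.056,-0.0209,0,0,0,0,-1],[-0.060,-0.0223,0,0,0,0,-1],[-0.060,-0.0223,0,0,0,0,-1]]'
```

```text
clock: 4.05
eef_pos: [407.4, -19.3, 118.2]
tool_rot: [3.132, 0.0, 1.918]
force: [8.0, 1.5, -1.9]
width: 12.5
```

```bash
python3 -m pendant '[[-0.003,-0.0011,0,0,0,0,-1],[-0.003,-0.0011,0,0,0,0,-1],[-0.003,-0.0011,0,0,0,0,-1]]'; python3 -m pendant '[[0.003,0.0011,0,0,0,0,1],[0.006,0.0022,0,0,0,0,1],[0.006,0.0022,0,0,0,0,1],[0.006,0.0022,0,0,0,0,1],[0.006,0.0022,0.04,0,0,0,1],[0.006,0.0022,0.08,0,0,0,1]]'
```

```text
clock: 4.35
eef_pos: [407.4, -19.3, 118.3]
tool_rot: [3.127, -0.0, 1.919]
force: [13.2, 3.5, -9.2]
width: 12.6
clock: 4.95
eef_pos: [404.2, -19.6, 197.6]
tool_rot: [-3.137, -0.002, 1.917]
force: [1.2, -1.1, -0.0]
width: 85.4
```

```bash
python3 -m pendant '[[0.05,0.014,0,0,0,0.09,1],[0.1,0.028,0,0,0,0.09,1],[0.15,0.042,0,0,0,0.09,1],[0.19,0.055,0,0,0,0.09,1],[0.216,0.061,-0.03,0,0,0.09,1],[0.216,0.061,-0.06,0,0,0.09,1],[0.216,0.061,-0.06,0,0,0.09,1]]'
python3 - <<'E'
from h import *
c=ctrl.get_calibration("wrist"); im=ctrl.get_image("wrist"); s=ctrl.read_state(); print(s["eef_pos"])
b=np.array([620,41]);a=np.deg2rad(-65);x=np.array([np.cos(a),np.sin(a)]);y=np.array([-x[1],x[0]])
im2=im.copy()
for sx,sy in((40,30),(40,-30),(-40,-30),(-40,30)):
    p=b+sx*x+sy*y; q=proj("wrist",[*p,96],c); cv2.circle(im2,(int(q[0]+.5),int(q[1]+.5)),2,(0,255,0),-1)
cv2.imwrite("pics/w2.png",cv2.resize(im2,(768,576)))
import pickle;pickle.dump(c,open("w2.pkl","wb"))
E
```

```text
clock: 5.65
eef_pos: [618.5, 40.5, 133.0]
tool_rot: [-3.132, -0.003, 2.007]
force: [0.1, -0.6, 0.2]
width: 85.6
[619.59739555  40.71647993 135.41977904]
```

View pics/w2.png

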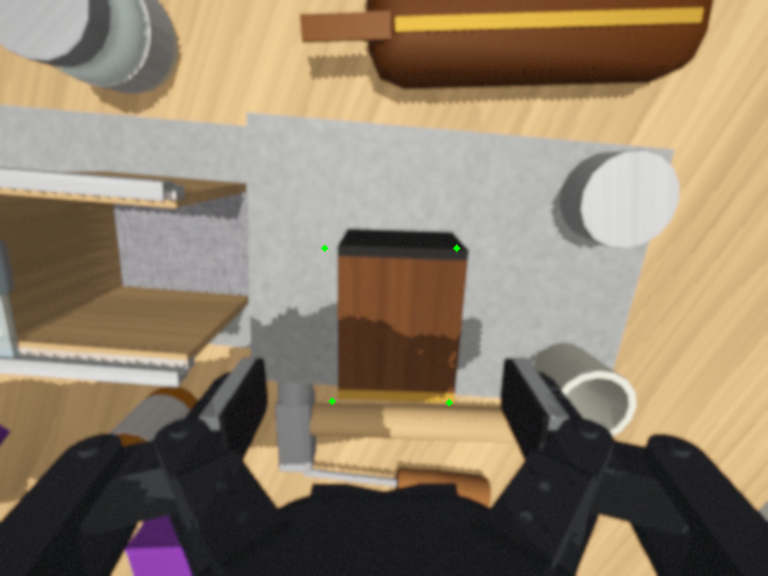

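Run:
```python
from h import *
import pickle
c=pickle.load(open("w2.pkl","rb"))
for nm,z,ps in [("block",96,[(338,257),(468,257),(456,402),(337,402)]),("edge",46,[(248,113),(252,385)])]:
    P=np.array([ray("wrist",((p[0]+.5)/1.5-.5,(p[1]+.5)/1.5-.5),z,c)[:2] for p in ps]); print(nm,P.round(1).tolist(),P.mean(0).round(1))
    if nm=="block":
        d=(P[2]+P[3]-P[0]-P[1])/2; print(np.rad2deg(np.arctan2(d[1],d[0])),np.linalg.norm(d)); e=P[1]-P[0]; print(np.rad2deg(np.arctan2(e[1],e[0])),np.linalg.norm(e))
```

```text
block [[583.0, 63.2], [636.8, 88.4], [667.7, 18.8], [612.5, -7.3]] [625.   40.8]
-66.70681319247409 76.28867154426216
25.122327294285913 59.41224778505371
edge [[508.4, 101.6], [565.0, -52.2]] [536.7  24.7]
```

```bash
python3 -m pendant '[[0.005,0,-0.04,0,0,0,1],[0.005,0,-0.07,0,0,0,1],[0.005,0,-0.078,0,0,0,1],[0.005,0,-0.078,0,0,0,1],[0.005,0,-0.078,0,0,0,-1],[0.005,0,-0.078,0,0,0,-1],[0.005,0,-0.078,0,0,0,-1],[0.005,0,-0.078,0,0,0,-1]]'
```

```text
clock: 6.5
eef_pos: [628.1, 41.2, 62.1]
tool_rot: [3.139, 0.001, 2.006]
force: [-0.9, -0.6, 6.0]
width: 59.0
```

```bash
python3 -m pendant '[[0,0,0,0,0,0.13,-1],[0,0,0,0,0,0.26,-1],[0,0,0,0,0,0.39,-1],[0,0,0,0,0,0.52,-1],[0,0,0,0,0,0.65,-1],[0,0,0,0,0,0.78,-1],[0,0,0,0,0,0.9,-1],[0,0,0,0,0,0.9,-1]]'; python3 -m pendant '[[0,0,0,0,0,0.13,-1],[0,0,0,0,0,0.26,-1],[0,0,0,0,0,0.39,-1],[0,0,0,0,0,0.52,-1],[0,0,0,0,0,0.59,-1],[0,0,0,0,0,0.59,-1]]'
```

```text
clock: 7.3
eef_pos: [628.7, 41.7, 62.1]
tool_rot: [3.14, 0.004, 2.909]
force: [-0.3, 1.5, 5.3]
width: 59.0
clock: 7.9
eef_pos: [628.5, 42.8, 62.1]
tool_rot: [3.141, 0.004, -2.785]
force: [-0.2, 1.2, 5.3]
width: 59.3
```

```bash
python3 -m pendant '[[-0.012,-0.0016,0,0,0,0,-1],[-0.024,-0.0032,0,0,0,0,-1],[-0.036,-0.0048,0,0,0,0,-1],[-0.048,-0.0064,0,0,0,0,-1],[-0.060,-0.008,0,0,0,0,-1],[-0.070,-0.0095,0,0,0,0,-1],[-0.0735,-0.01,0,0,0,0,-1],[-0.0735,-0.01,0,0,0,0,-1]]'
python3 - <<'E'
from h import *
im=ctrl.get_image("wrist"); 
c=ctrl.get_calibration("wrist"); print(ctrl.read_state()["eef_pos"])
import pickle;pickle.dump(c,open("w3.pkl","wb"))
cv2.imwrite("pics/w3.png",cv2.resize(im,(768,576)))
E
```

```text
clock: 8.7
eef_pos: [556.4, 31.8, 62.1]
tool_rot: [-3.14, 0.007, -2.787]
force: [3.0, 0.7, 7.6]
width: 59.3
[556.36744281  31.81029067  62.11138643]
```

View pics/w3.png

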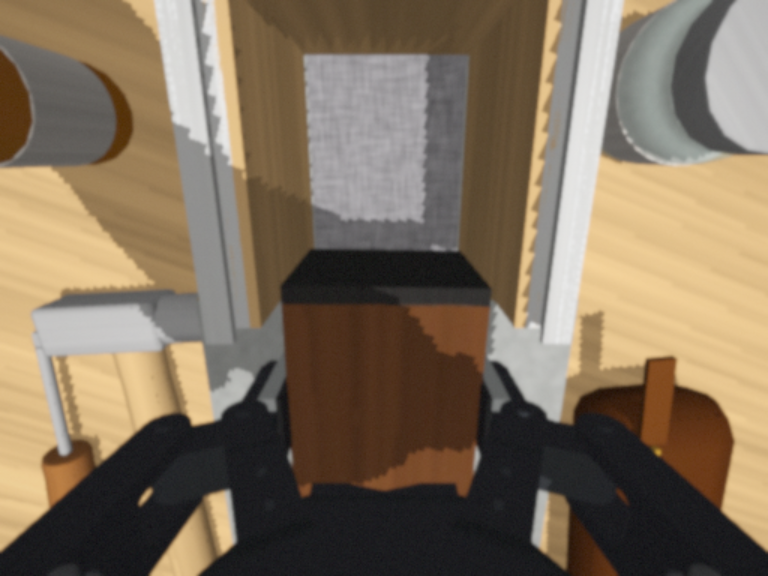

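Wrist view: the block is held squarely with its rubber end (row 250–300) towards the bay. Its mid-line at column 386.5 matches the bay floor's mid-line at 387, so it is centred within about 1 mm. Next: release it and go behind with the fingers closed.

```bash
python3 - <<'E'
from h import *
import pickle
c=pickle.load(open("w3.pkl","rb"))
u=-np.array([np.cos(np.deg2rad(20.3)),np.sin(np.deg2rad(20.3))]); v=np.array([-u[1],u[0]])
for z,ps in[(96,[(284,302),(489,302)]),(12,[(304,54),(469,54)]),(112,[(205,343),(570,343)])]:
    for p in ps:
        P=ray("wrist",((p[0]+.5)/1.5-.5,(p[1]+.5)/1.5-.5),z,c)[:2]-[536,26]; print(z,(P@u).round(1),(P@v).round(1))
E
python3 -m pendant '[[0,0,0,0,0,0,1],[0,0,0,0,0,0,1],[0,0,0,0,0,0,1],[0,0,0,0,0,0,1],[0,0,0.04,0,0,0,1],[0,0,0.06,0,0,0,1],[0.03,0.011,0.06,0,0,0,-1],[0.062,0.023,0.06,0,0,0,-1]]'; python3 -m pendant '[[0.004,0.0015,0,0,0,0,-1],[0.004,0.0015,0,0,0,0,-1],[0.004,0.0015,0,0,0,0,-1],[0.004,0.0015,0,0,0,0,-1],[0.004,0.0015,-0.04,0,0,0,-1],[0.004,0.0015,-0.054,0,0,0,-1],[0.004,0.0015,-0.054,0,0,0,-1]]'
```

```text
96 18.0 28.6
96 18.0 -30.0
12 99.1 33.9
12 99.0 -35.9
112 12.9 45.1
112 12.9 -46.8
clock: 9.55
eef_pos: [616.1, 53.5, 120.4]
tool_rot: [-3.14, -0.0, -2.787]
force: [1.3, -1.2, -0.7]
width: 59.0
clock: 10.25
eef_pos: [617.2, 54.6, 63.3]
tool_rot: [3.141, -0.006, -2.786]
force: [0.8, 0.4, -0.6]
width: -0.2
```

```bash
python3 -m pendant '[[-0.0075,-0.001,0.004,0,0,0,-1],[-0.0145,-0.003,0.004,0,0,0,-1],[-0.019,-0.005,0.004,0,0,0,-1],[-0.023,-0.0065,0.004,0,0,0,-1],[-0.0275,-0.008,0.004,0,0,0,-1],[-0.0275,-0.008,0.004,0,0,0,-1]]'
python3 - <<'E'
from h import *
im=ctrl.get_image("wrist"); cv2.imwrite("pics/w4.png",im); print(ctrl.read_state()["force"])
E
```

```text
clock: 10.85
eef_pos: [592.6, 48.0, 70.4]
tool_rot: [-3.141, 0.002, -2.786]
force: [3.5, 1.0, 2.3]
width: 0.1
[2.45470359 1.96158378 2.17122908]
```

View pics/w4.png

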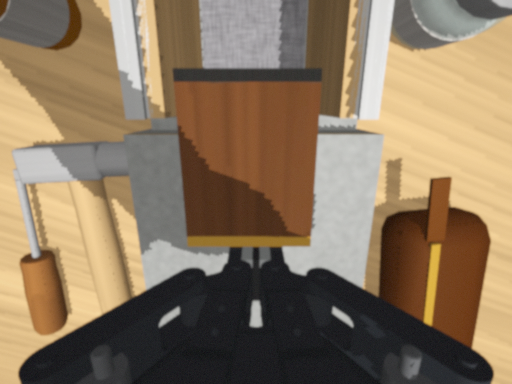

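```bash
cat >> h.py <<'E'
U=-np.array([np.cos(np.deg2rad(20.3)),np.sin(np.deg2rad(20.3))]); V=np.array([-U[1],U[0]]); E0=np.array([535.7,26.8])
def uv(p): p=np.asarray(p)[:2]-E0; return (p@U).round(1),(p@V).round(1)
E
python3 - <<'E'
from h import *
print(uv(ctrl.read_state()["eef_pos"]))
for z,ps in[(96,[(174,80),(322,80),(187,237),(311,237)]),(112,[(124,118),(383,118)]),(46,[(125,134),(382,134)])]:
    for p in ps: print(z,p,uv(ray("wrist",p,z)))
E
```

```text
(np.float64(-60.8), np.float64(-0.0))
96 (174, 80) (np.float64(27.1), np.float64(31.5))
96 (322, 80) (np.float64(27.1), np.float64(-28.2))
96 (187, 237) (np.float64(-43.1), np.float64(31.6))
96 (311, 237) (np.float64(-43.1), np.float64(-28.2))
112 (124, 118) (np.float64(12.9), np.float64(46.2))
112 (383, 118) (np.float64(13.0), np.float64(-47.6))
46 (125, 134) (np.float64(0.8), np.float64(78.3))
46 (382, 134) (np.float64(0.8), np.float64(-78.7))
```

The block front is at u=27, already between the walls (2–3 mm of clearance each side) and square. Keep pushing.

```bash
python3 -m pendant '[[-0.004,-0.0015,0,0,0,0,-1],[-0.008,-0.003,0,0,0,0,-1],[-0.011,-0.0041,0,0,0,0,-1],[-0.014,-0.0052,0,0,0,0,-1],[-0.016,-0.0059,0,0,0,0,-1],[-0.018,-0.0067,0,0,0,0,-1],[-0.018,-0.0067,0,0,0,0,-1]]'
python3 - <<'E'
from h import *
im=ctrl.get_image("wrist"); cv2.imwrite("pics/w5.png",np.hstack([im[:300],ctrl.get_image("scene")[145:445,165:350]])); print(ctrl.read_state()["force"],uv(ctrl.read_state()["eef_pos"]))
E
```

```text
clock: 11.6
eef_pos: [572.3, 40.1, 68.7]
tool_rot: [-3.141, -0.004, -2.787]
force: [-0.8, 0.3, -1.0]
width: 0.1Traceback (most recent call last):
  File "<stdin>", line 2, in <module>
    return _nx.concatenate(arrs, 1, dtype=dtype, casting=casting)
           ~~~~~~~~~~~~~~~^^^^^^^^^^^^^^^^^^^^^^^^^^^^^^^^^^^^^^^
ValueError: all the input array dimensions except for the concatenation axis must match exactly, but along dimension 0, the array at index 0 has size 300 and the array at index 1 has size 239
```

Run:
```python
from h import *
im=ctrl.get_image("wrist"); s=cv2.resize(ctrl.get_image("scene")[145:255,165:280],(300,288)); cv2.imwrite("pics/w5.png",np.hstack([im[:288],s])); print(ctrl.read_state()["force"],uv(ctrl.read_state()["eef_pos"]))
```

```text
[-0.02619135 -1.20838563  0.03471747] (np.float64(-40.6), np.float64(-0.1))
```

View pics/w5.png

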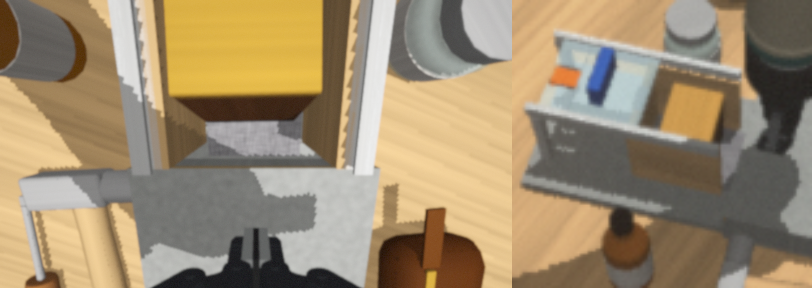

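Run:
```python
from h import *
for z,ps in[(92,[(168,96),(323,96)]),(12,[(207,121),(305,121)])]:
    for p in ps: print(z,p,uv(ray("wrist",p,z)))
print(uv([493.6,12.8]),uv([407.4,-19.3]))
```

```text
92 (168, 96) (np.float64(41.2), np.float64(35.5))
92 (323, 96) (np.float64(41.2), np.float64(-29.9))
12 (207, 121) (np.float64(27.1), np.float64(33.6))
12 (305, 121) (np.float64(27.1), np.float64(-37.2))
(np.float64(44.3), np.float64(-1.5)) (np.float64(136.3), np.float64(-1.3))
```

```bash
python3 -m pendant '[[0,0,0.05,0,0,0,-1],[0,0,0.1,0,0,0,-1],[-0.01,-0.004,0.13,0,0,0,-1],[-0.01,-0.004,0.13,0,0,0,-1],[-0.01,-0.004,0.13,0,0,0,-1]]'
python3 - <<'E'
from h import *
import pickle
c=ctrl.get_calibration("wrist");im=ctrl.get_image("wrist");pickle.dump(c,open("w6.pkl","wb")); print(-c["R"].T@c["t"], uv(-c["R"].T@c["t"]))
cv2.imwrite("pics/w6.png",cv2.resize(im[:300],None,fx=1.5,fy=1.5,interpolation=cv2.INTER_CUBIC))
E
```

```text
clock: 12.3
eef_pos: [564.1, 36.6, 199.9]
tool_rot: [-3.141, 0.001, -2.787]
force: [-0.3, 0.3, 0.2]
width: 0.0
[490.70704576  11.13378291 342.2433617 ] (np.float64(47.6), np.float64(-0.9))
```

View pics/w6.png

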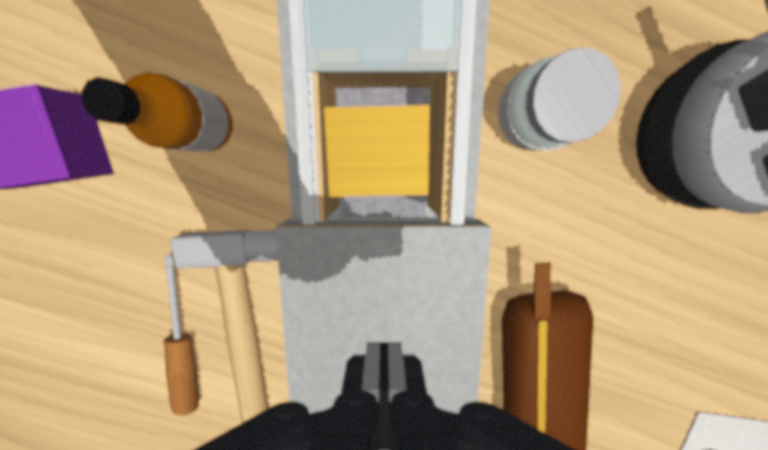

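Run:
```python
from h import *
import pickle
c=pickle.load(open("w6.pkl","rb"))
for z,ps in[(92,[(324,107),(430,106),(429,195),(326,196)]),(12,[(330,218),(425,218)])]:
    for p in ps: print(z,p,uv(ray("wrist",((p[0]+.5)/1.5-.5,(p[1]+.5)/1.5-.5),z,c)))
```

```text
92 (324, 107) (np.float64(76.5), np.float64(33.4))
92 (430, 106) (np.float64(77.0), np.float64(-27.3))
92 (429, 195) (np.float64(27.2), np.float64(-28.4))
92 (326, 196) (np.float64(26.6), np.float64(34.4))
12 (330, 218) (np.float64(2.2), np.float64(43.2))
12 (425, 218) (np.float64(2.2), np.float64(-34.5))
```

The picture shows the brass plate up in the bay, with rows 107–196. The earlier view implies it was still rocking, so I'll check that it stands upright by detecting the brass corners from two camera poses.

```bash
cat >> h.py <<'E'
def brass():
    c=ctrl.get_calibration("wrist"); im=ctrl.get_image("wrist"); h=cv2.cvtColor(im,cv2.COLOR_BGR2HSV)
    m=cv2.inRange(h,(18,150,120),(32,255,255))
    n,l,s,ce=cv2.connectedComponentsWithStats(m); i=1+np.argmax(s[1:,4]); k=(l==i).astype(np.uint8)
    q=cv2.approxPolyDP(cv2.convexHull(cv2.findContours(k,0,2)[0][0]),6,True)[:,0]
    return c,im,q
E
cat > b.py <<'E'
from h import *
import pickle,sys
c,im,q=brass(); pickle.dump((c,q),open(sys.argv[1],"wb")); cv2.imwrite("pics/"+sys.argv[1]+".png",im)
print([(p.tolist(),[float(x) for x in uv(ray("wrist",p,92,c))]) for p in q])
E
python3 b.py q1; python3 -m pendant '[[0.045,0.017,0,0,0,0,-1],[0.06,0.022,-0.03,0,0,0,-1],[0.06,0.022,-0.03,0,0,0,-1],[0.06,0.022,-0.03,0,0,0,-1]]'; python3 b.py q2
```

```text
[([286, 72], [76.4, -26.9]), ([284, 130], [27.8, -26.7]), ([219, 131], [26.9, 32.5]), ([216, 72], [76.4, 33.1])]
clock: 12.8
eef_pos: [622.6, 59.2, 167.6]
tool_rot: [3.14, -0.004, -2.786]
force: [-1.1, 0.9, 0.9]
width: 0.1
[([292, 0], [56.4, -27.1]), ([290, 47], [26.9, -26.8]), ([209, 47], [26.8, 32.4]), ([206, 0], [56.3, 33.1])]
```

Both poses put the brass near edge at u=27 for z=92, and the top measures 60×50 mm, so the block stands upright on its rubber end. Now the cover.

```bash
python3 -m pendant '[[-0.03,-0.01,0.03,0,0,-0.14,1],[-0.07,-0.025,0.03,0,0,-0.28,1],[-0.11,-0.04,0.03,0,0,-0.42,1],[-0.15,-0.05,0.03,0,0,-0.56,1],[-0.18,-0.06,0.03,0,0,-0.7,1],[-0.21,-0.075,0.03,0,0,-0.84,1],[-0.215,-0.0785,0.03,0,0,-0.98,1],[-0.215,-0.0785,0.03,0,0,-1.12,1]]'; python3 -m pendant '[[0,0,0,0,0,-0.14,1],[0,0,0,0,0,-0.28,1],[0,0,0,0,0,-0.42,1],[0,0,0,0,0,-0.46,1],[0,0,0,0,0,-0.46,1]]'
```

```text
clock: 13.65
eef_pos: [407.0, -20.8, 200.5]
tool_rot: [-3.14, 0.002, 2.369]
force: [0.6, 0.3, -0.3]
width: 85.7
clock: 14.15
eef_pos: [408.6, -19.5, 200.4]
tool_rot: [3.141, 0.001, 1.917]
force: [0.6, 0.4, 0.3]
width: 85.3
```

```bash
python3 -m pendant '[[-0.001,0,-0.04,0,0,0,1],[-0.001,0,-0.075,0,0,0,1],[-0.001,0,-0.082,0,0,0,1],[-0.001,0,-0.082,0,0,0,1],[-0.001,0,-0.082,0,0,0,-1],[-0.001,0,-0.082,0,0,0,-1],[-0.001,0,-0.082,0,0,0,-1],[-0.001,0,-0.082,0,0,0,-1]]';python3 -m pendant '[[0.001,0,0,0,0,0,-1],[0.011,0.004,0,0,0,0,-1],[0.022,0.008,0,0,0,0,-1],[0.033,0.012,0,0,0,0,-1],[0.044,0.016,0,0,0,0,-1],[0.055,0.0203,0,0,0,0,-1],[0.064,0.0237,0,0,0,0,-1],[0.070,0.0259,0,0,0,0,-1]]'
```

```text
clock: 14.95
eef_pos: [408.5, -19.6, 118.3]
tool_rot: [3.14, 0.001, 1.916]
force: [0.1, -0.4, -0.8]
width: 28.6
clock: 15.75
eef_pos: [478.9, 6.4, 118.2]
tool_rot: [3.141, 0.001, 1.918]
force: [-1.9, -0.9, 7.0]
width: 12.7
```

```bash
python3 -m pendant '[[0.005,0.0019,0,0,0,0,-1],[0.010,0.0037,0,0,0,0,-1],[0.014,0.0052,0,0,0,0,-1],[0.017,0.0063,0,0,0,0,-1],[0.020,0.0074,0,0,0,0,-1],[0.020,0.0074,0,0,0,0,-1]]'; python3 -c "
from h import *
print(uv(ctrl.read_state()['eef_pos']))"
```

```text
clock: 16.35
eef_pos: [494.1, 12.0, 118.1]
tool_rot: [-3.133, 0.002, 1.917]
force: [-9.7, -2.3, 17.4]
width: 12.7
(np.float64(44.2), np.float64(-0.6))
```

```bash
python3 -m pendant '[[0.003,0.0011,0,0,0,0,-1],[0.006,0.0022,0,0,0,0,-1],[0.006,0.0022,0,0,0,0,-1],[0.006,0.0022,0,0,0,0,-1]]'; python3 -c "
from h import *
print(uv(ctrl.read_state()['eef_pos']))"
```

```text
clock: 16.75
eef_pos: [494.2, 12.0, 118.0]
tool_rot: [-3.121, 0.003, 1.916]
force: [-22.2, -6.3, 31.0]
width: 12.9
(np.float64(44.1), np.float64(-0.5))
```

At the end stop (22 N, no more motion). Release and check.

```bash
python3 -m pendant '[[-0.005,-0.0019,0,0,0,0,-1],[-0.010,-0.0037,0,0,0,0,1],[-0.010,-0.0037,0,0,0,0,1],[-0.010,-0.0037,0,0,0,0,1],[-0.010,-0.0037,0,0,0,0,1],[-0.010,-0.0037,0.04,0,0,0,1],[-0.010,-0.0037,0.09,0,0,0,1],[0.02,0.007,0.14,0,0,0,1]]'; python3 -m pendant '[[-0.03,-0.08,0.05,0,0,0,1],[-0.03,-0.12,0.06,0,0,0,1],[-0.03,-0.12,0.06,0,0,0,1],[-0.03,-0.12,0.06,0,0,0,1]]'
python3 - <<'E'
from h import *
w=ctrl.get_image("wrist"); cv2.imwrite("pics/w7.png",w); t=ctrl.get_image("top"); s=ctrl.get_image("scene")
cv2.imwrite("pics/t7.png",t);cv2.imwrite("pics/s7.png",s)
a=cv2.resize(w[:300],(480,281)); b=cv2.resize(t[115:290,190:330],(300,375)); d=cv2.resize(s[145:255,165:350],(480,285))
cv=np.zeros((570,780,3),np.uint8); cv[:281,:480]=a; cv[281:566,:480]=d; cv[:375,480:]=b; cv2.imwrite("pics/f.png",cv)
E
```

```text
clock: 17.55
eef_pos: [517.0, 20.5, 251.3]
tool_rot: [-3.138, -0.0, 1.916]
force: [3.1, 0.4, -0.5]
width: 85.1
clock: 17.95
eef_pos: [489.7, -104.7, 311.2]
tool_rot: [3.14, 0.004, 1.908]
force: [-0.2, 0.0, 0.7]
width: 85.2
```

View pics/f.png

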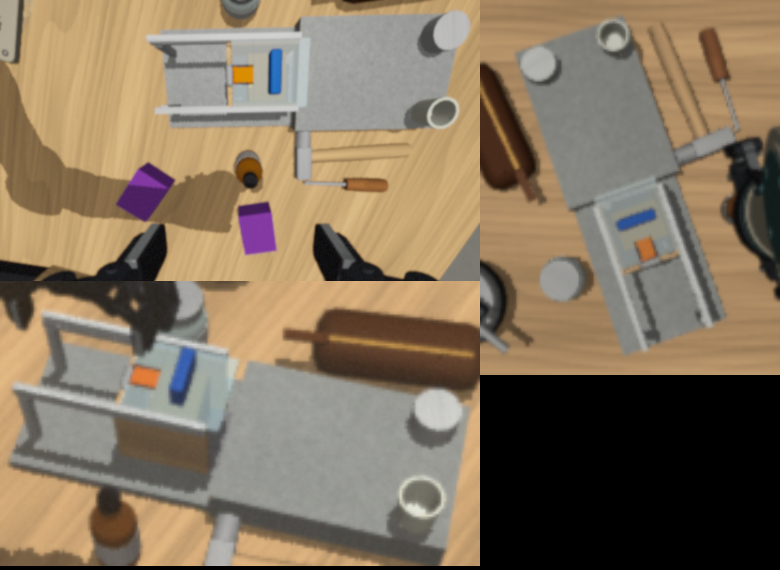

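The cover is home, with its front at the step, and the bystanders are in place. I can't see the brass through the cover at this size, so I'll compare the cover's tint over the block with what it was before.

Run:
```python
from h import *
w7=cv2.imread("pics/w7.png"); c=ctrl.get_calibration("wrist")
def at(im,n,u,v,z,c=None):
    P=E0+u*U+v*V; q=proj(n,[*P,z],c).round().astype(int); return q.tolist(), im[q[1]-1:q[1]+2,q[0]-1:q[0]+2].mean((0,1)).round().tolist()
for u in (5,15,30,36,56,62,70,75,82,90): print(u,[at(w7,"wrist",u,v,92,c) for v in(-25,20)])
import pickle
w1=cv2.imread("pics/w1.png"); w1=cv2.resize(w1,(512,384)); c1=pickle.load(open("w1.pkl","rb"))
print("before, cover at +30");
for u in (45,60,90,100,110): print(u,[at(w1,"wrist",u,v,92,c1) for v in(-25,20)])
a=cv2.resize(w7[20:150,150:340],(780,534),interpolation=cv2.INTER_CUBIC); cv2.imwrite("pics/g.png",a)
```

```text
5 [([322, 65], [198.0, 199.0, 192.0]), ([320, 103], [197.0, 198.0, 187.0])]
15 [([314, 65], [171.0, 172.0, 163.0]), ([312, 103], [173.0, 173.0, 162.0])]
30 [([302, 65], [163.0, 170.0, 170.0]), ([301, 104], [165.0, 179.0, 178.0])]
36 [([297, 65], [191.0, 112.0, 39.0]), ([296, 104], [164.0, 178.0, 177.0])]
56 [([281, 65], [164.0, 179.0, 183.0]), ([280, 104], [165.0, 179.0, 179.0])]
62 [([276, 65], [164.0, 179.0, 183.0]), ([275, 104], [165.0, 179.0, 179.0])]
70 [([269, 65], [162.0, 177.0, 181.0]), ([269, 104], [164.0, 178.0, 178.0])]
75 [([265, 65], [163.0, 176.0, 179.0]), ([265, 104], [163.0, 171.0, 168.0])]
82 [([260, 65], [174.0, 173.0, 168.0]), ([260, 104], [176.0, 176.0, 167.0])]
90 [([253, 65], [176.0, 175.0, 170.0]), ([254, 104], [181.0, 180.0, 171.0])]
before, cover at +30
45 [([260, 133], [185.0, 184.0, 171.0]), ([261, 165], [176.0, 180.0, 169.0])]
60 [([250, 134], [182.0, 182.0, 168.0]), ([250, 165], [176.0, 180.0, 169.0])]
90 [([229, 134], [178.0, 178.0, 165.0]), ([230, 165], [169.0, 133.0, 105.0])]
100 [([222, 134], [175.0, 182.0, 174.0]), ([223, 165], [178.0, 183.0, 176.0])]
110 [([215, 134], [185.0, 185.0, 170.0]), ([217, 165], [184.0, 182.0, 166.0])]
```

View pics/g.png

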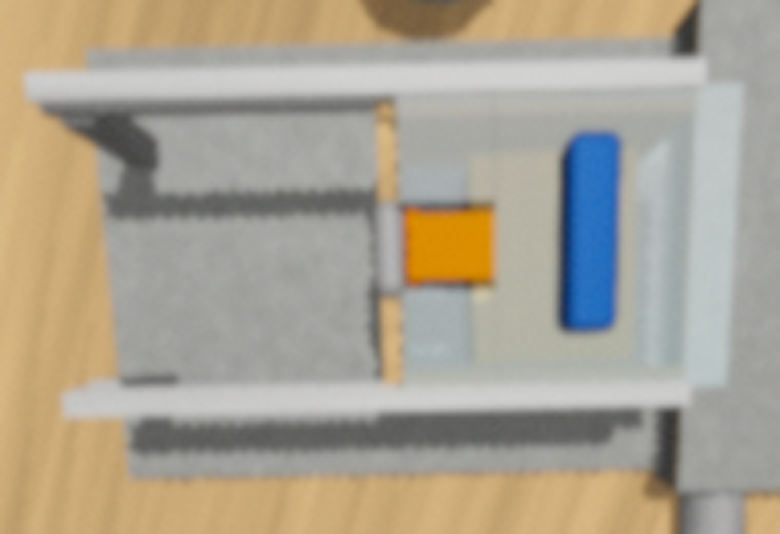

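The enlarged crop shows a 50 mm long brass-tinted patch under the cover, spanning u≈28–77, exactly where the block was. The orange tab lies flat inside the steel bead. The cover's total travel measured 92.1 mm, against 92 mm expected.

```bash
python3 -c "
from cell import ctrl
print(ctrl.read_state()['clock'],ctrl.finish_job())"
```

```text
the job is handed in; nothing more can be done
18.1 None
```

The job is done and handed in at 18.1 s of the 67 s allowed. I drew the cover back to its stop. I then turned the block on the stand and pushed it over the step, so it stands in the bay on its rubber end with the brass end up. Last, I slid the cover home over it.

**Checks that agreed:**
- **Block:** from two camera poses the brass face measured about 60 × 50 mm at the height of an upright block. Afterwards it showed as a brass-tinted patch under the closed cover, in the same place.
- **Cover:** its travel from stop to home measured 92.1 mm against the expected 92 mm. It did not move further under about 22 N, and the orange tab lies flat inside the ledge. I took the click from these signs, as the tab's bend was not read directly.
- **Other things:** the bystanders around the stand looked unmoved in the last pictures. I did not measure them.

**Checks that disagreed:**
- **Starting turn:** the block began about 86° round, brass end to the side, not within 0.5 rad as described. I gripped it and turned it on the stand, with the tool's height held steady at 62 mm through the turn and slide.
- **Sideways drift:** the block was about 2 mm off centre after I released it. It was already between the bay walls, so I did not correct it.
- **Reading after the tumble:** the first picture gave positions that did not fit an upright block. I took this as it still rocking, and the later readings were consistent.

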